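Put the inspected microscope objectives away in order

ROBOT

A 6-joint arm with a two-finger parallel gripper is mounted at the origin on the work surface. World frame = base frame: x ahead of the robot, y to its left, z up, the work surface at z = 0. Lengths are in mm, angles in degrees, forces in N, time in s.
With the tool pointing down it reaches from about 250 to 725 mm from the base axis. Payload 4 kg.
Tool frame: the origin (TCP) lies between the finger pads; the fingertips stand 14 mm ahead of it and the grasp point (between the pads) lies 5 mm behind it; z points along the fingers, y is the line along which they close (so a half turn about z gives the same grasp; the last joint's range is limited). The gripper opens to 85 mm and grips with 20 to 120 N. Pads are 22 mm wide; open, the fingers measure 114 mm over their backs; the gripper's body (76 mm by 85 mm) begins 54 mm behind the grasp point. The pads swing forward as they close: fully open they stand 13 mm farther back than shut.
Start: joints at [66.234, 13.785, 0.286, 76.501, 0, 90], TCP at [201.502, 457.599, 245.306] pointing down, gripper open.
Joint ranges: [-155.79, 155.79], [-60.16, 107.12], [-62.33, 73.08], [-114, 123.19], [-81.49, 82.49], [-180, 180]. Speed limits (degrees/s): [159.86, 159.86, 180, 180, 180, 180].

INTERFACE

Orientations are given as a 3x3 rotation matrix whose columns are the frame's x, y, z axes.
In Python, from bench import monitor, imaging, close_job gives the robot as it stands.
- The arm moves only by the shell command python3 -m pendant 'ROWS' [FORCE]. ROWS is JSON, a list of rows, each an object of numbers: "x", "y", "z": the shift along the tool's x, y, z in mm; "ax", "ay", "az": the turn, a rotation vector about the tool's x, y, z in degrees; "gripper": the opening, from -1 (shut) to 1 (fully open). In form: [{"x": .., "y": .., "z": .., "ax": .., "ay": .., "az": .., "gripper": ..}, ...]. A call has 1 to 12 rows; each row is the pose to reach, as a shift and turn from the pose commanded when the call began, along the tool's axes at that moment; what a row does not reach only later rows make up. A row lasts 1/8 s, in which the tool goes at most 62.5 mm and 10.7 degrees, less where a joint would pass 70% of its speed; a pose out of reach is approached as far as the arm can. A call with a gripper value outside its range is refused whole. The fingers move at their own pace and stop on an object; FORCE is the grip in N (left out, the last holds). Time passes only in rows, so rows that repeat a pose let the fingers close. It gives the time, the measured TCP pose, the force, the opening and the grip force at its end, in the units of the state.
- monitor.sense(): the state, without advancing time (a new reading comes with each control period).
- imaging.read_camera(name): name is "side" or "top"; returns (picture, depth): 400x640x3 uint8, red, green, blue; 400x640 float32, mm along the optical axis (not along the pixel's ray), 0 where there is no reading.
- imaging.camera_params(name): a dict with "fov_y" (degrees; the focal length in pixels is half the picture's height over the tangent of half this angle, whatever the lens; pixels are square), "cx", "cy" (the principal point, pixels), "T" (4x4, takes a point from camera to world coordinates). Camera axes: x right, y down, z forward; pixel columns grow to the right and rows downward; lengths in mm; the calibration is good to about 2 mm. A picture is of the moment at which its call begins. camera_params takes no time and is no camera call.
- close_job(): hands the job in; it is judged then, once.
The state is a dict: "time_s": time; "qpos": joint angles; "joint_velocities": joint speeds; "tau": joint torques, N m; "eef_pos": TCP position; "tcp_rot": TCP orientation; "ft_force": force on the tool from outside, world axes, zero at the start; "torque": the same for the moment, N m; "finger_gap": finger opening in mm; "grasp_force": force on a finger pad.
Only numpy, scipy, OpenCV 4.12 (cv2) and the standard library are available. Lean on these libraries where they do the work, as an engineer would, in place of code of your own. Each camera call takes 0.05 s, during which the arm holds its last target. There are 200 camera calls.

TASK

Move the four microscope objectives from the full inspection tray into the empty storage block, keeping their order: counted from the brass post of each rack, the objective in a given place of the tray goes into the same place of the block. Leave each one standing upright, nose up, flat on the floor of its own well; set them down gently, without dropping or tipping any over.

Things in the scene. Friction and masses are not known exactly. Their poses are not given: they have to be found in the camera images.
- obj_a: Loose microscope objective of bare metal, shortest of the four, 36 mm tall, with a wide flat front (24 mm across) almost as wide as the barrel. Stands nose up; the lowest 30 mm are a plain round barrel 28 mm in diameter, to be gripped there. Origin: centre of its underside (its mounting end), z up along the barrel; round, so its yaw means nothing. About 0.05 to 0.2 kg.
- obj_b: Loose microscope objective of bare metal, 46 mm tall, barrel straight to 34 mm then a plain cone to a 19 mm wide front. Stands nose up; the lowest 30 mm are a plain round barrel 28 mm in diameter, to be gripped there. Origin: centre of its underside (its mounting end), z up along the barrel; round, so its yaw means nothing. About 0.05 to 0.2 kg.
- obj_c: Loose microscope objective of bare metal, 57 mm tall, barrel straight to 36 mm then a slim nose, 20 tapering to 16 mm wide. Stands nose up; the lowest 30 mm are a plain round barrel 28 mm in diameter, to be gripped there. Origin: centre of its underside (its mounting end), z up along the barrel; round, so its yaw means nothing. About 0.05 to 0.2 kg.
- obj_d: Loose microscope objective of bare metal, tallest of the four, 68 mm, barrel straight to 38 mm, then a 23 mm wide neck with a dark ring and a pointed tip 10 mm wide. Stands nose up; the lowest 30 mm are a plain round barrel 28 mm in diameter, to be gripped there. Origin: centre of its underside (its mounting end), z up along the barrel; round, so its yaw means nothing. About 0.05 to 0.2 kg.
- cup_a: Fixed grey open cup on the tray, where obj_a stands at the start: 54 mm square outside, 46 inside, 12 mm high, floor 4 mm thick (its upper face 8 mm above the table). The four cups look alike; their order on the tray varies. Origin: centre of its underside, 4 mm above the table; axes parallel to the tray.
- cup_b: Fixed grey open cup on the tray, where obj_b stands at the start: 54 mm square outside, 46 inside, 12 mm high, floor 4 mm thick (its upper face 8 mm above the table). The four cups look alike; their order on the tray varies. Origin: centre of its underside, 4 mm above the table; axes parallel to the tray.
- cup_c: Fixed grey open cup on the tray, where obj_c stands at the start: 54 mm square outside, 46 inside, 12 mm high, floor 4 mm thick (its upper face 8 mm above the table). The four cups look alike; their order on the tray varies. Origin: centre of its underside, 4 mm above the table; axes parallel to the tray.
- cup_d: Fixed grey open cup on the tray, where obj_d stands at the start: 54 mm square outside, 46 inside, 12 mm high, floor 4 mm thick (its upper face 8 mm above the table). The four cups look alike; their order on the tray varies. Origin: centre of its underside, 4 mm above the table; axes parallel to the tray.
- tray: Inspection tray, full at the start: black plate 64 x 254 x 4 mm, a row of four grey cups, and at one end an upright brass post 14 mm thick, top at 30 mm. Origin: underside, middle of the row; x across, z up, y along the row to the post at y = +126 mm. Places 1 to 4 from the post: y = +84, +28, -28, -84 mm. Any yaw, left or right. Fixed.
- block: Storage block, empty at the start: white, 66 x 254 mm, a row of four wells 46 mm square, dark floor 9 mm and lips 16 mm above the table; at one end a brass post 14 mm thick, top at 35 mm. Origin: underside, middle of the row; x across, z up, y along the row to the post at y = +126 mm. Places 1 to 4 from the post: y = +84, +28, -28, -84 mm. Any yaw, left or right. Fixed.

How it is judged:
By the outcome, as a careful person would: the job done as asked, in the order asked, and still so for the second after the job is handed in, with the robot touching nothing.
It also fails if it takes over 112 s, if anything falls off the work surface, if the arm or the gripper's body presses on something with over 40 N, if the wrist force passes 120 N, or if a joint passes its speed limit or range.

## Working session

There is one attempt and no reset: what is moved stays moved. The work goes in short steps, Python scripts to look and compute and a shell command to move; the robot and the scene stay as the last step left them, time stands still between calls to the robot, and variables do not carry over. Pictures are saved under pics/ and viewed, at most 14 in all, crops included, and the job is handed in when it is done.

```bash
mkdir -p pics
python3 - <<'E'
from bench import monitor, imaging
import cv2, numpy as np
for n in ("top","side"):
    p,d=imaging.read_camera(n); cv2.imwrite(f"pics/{n}0.png",p[:,:,::-1]); np.save(f"{n}0.npy",d)
    print(n,imaging.camera_params(n))
print(monitor.sense())
E
```

```text
top {'fov_y': 52.780858691020725, 'cx': 319.2775934506892, 'cy': 195.03724156719224, 'T': array([[ 2.61169044e-02, -9.80345403e-01,  1.95552547e-01,
         3.57187786e+02],
       [-9.99369646e-01, -2.08994143e-02,  2.86971294e-02,
        -3.21735026e+01],
       [-2.40461652e-02, -1.96178760e-01, -9.80273266e-01,
         8.79128142e+02],
       [ 0.00000000e+00,  0.00000000e+00,  0.00000000e+00,
         1.00000000e+00]])}
side {'fov_y': 53.659152725543784, 'cx': 327.35637757747173, 'cy': 200.24562363845862, 'T': array([[-9.49682241e-01, -2.19786040e-01,  2.23154065e-01,
         3.17089211e+02],
       [-3.13212670e-01,  6.69148111e-01, -6.73898084e-01,
         5.64069017e+02],
       [-1.20972960e-03, -7.09883724e-01, -7.04317851e-01,
         6.38362089e+02],
       [ 0.00000000e+00,  0.00000000e+00,  0.00000000e+00,
         1.00000000e+00]])}
{'time_s': 0.1, 'qpos': array([ 6.62343256e+01,  1.38276606e+01,  2.21411314e-01,  7.65024495e+01,
       -1.85814654e-03,  8.99997317e+01]), 'joint_velocities': array([ 0.05249587, -0.00550025,  0.1038109 , -0.10949514,  0.02045858,
        0.05995325]), 'tau': array([ 4.54351648e-04, -3.73138654e+01,  2.53009790e+01,  1.08614875e-02,
        9.47458534e-05, -4.93340579e-06]), 'eef_pos': array([201.28770338, 457.09853145, 244.50374843]), 'tcp_rot': array([[-9.15203177e-01,  4.02992066e-01, -7.34865611e-04],
       [ 4.02992735e-01,  9.15201505e-01, -1.74934448e-03],
       [-3.24218324e-05, -1.89715113e-03, -9.99998200e-01]]), 'ft_force': array([ 0.11531102,  0.71500391, -0.08524867]), 'torque': array([-0.01231412, -0.00321713,  0.04254487]), 'grasp_force': 0.0, 'finger_gap': 85.55841934880382}
```

View pics/top0.png

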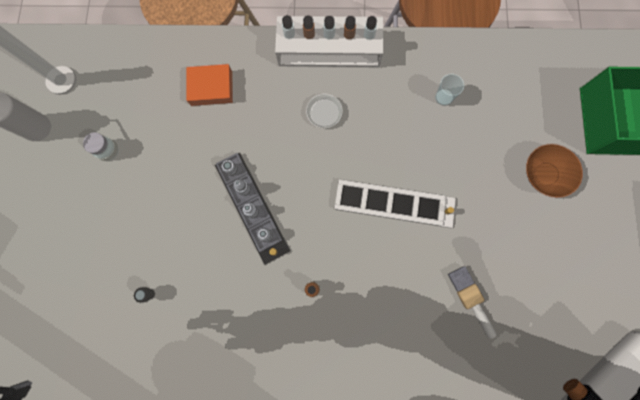

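View pics/side0.png

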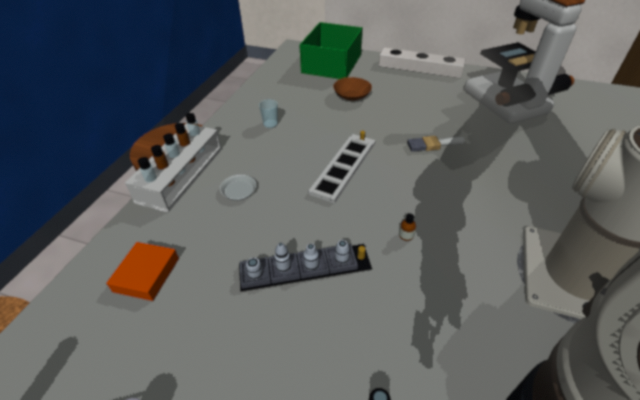

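Top view: the tray runs from (230,160) to (273,252), with its post at the lower end. The block runs from (345,195) to (450,210), with its post on the right. I'll enlarge both.

Run:
```python
import cv2
p=cv2.imread("pics/top0.png")
cv2.imwrite("pics/c1.png",cv2.resize(p[145:270,205:300],None,fx=4.7,fy=4.7,interpolation=cv2.INTER_CUBIC))
cv2.imwrite("pics/c2.png",cv2.resize(p[170:235,325:465],None,fx=5.7,fy=5.7,interpolation=cv2.INTER_CUBIC))
p=cv2.imread("pics/side0.png")
cv2.imwrite("pics/c3.png",cv2.resize(p[230:295,230:380],None,fx=5.3,fy=5.3,interpolation=cv2.INTER_CUBIC))
```

```text
(no output)
```

View pics/c1.png

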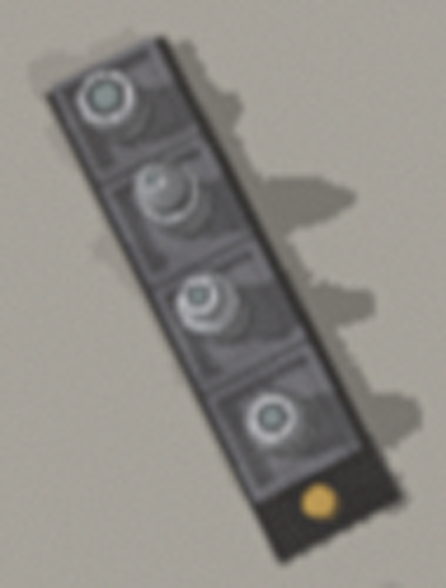

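View pics/c2.png

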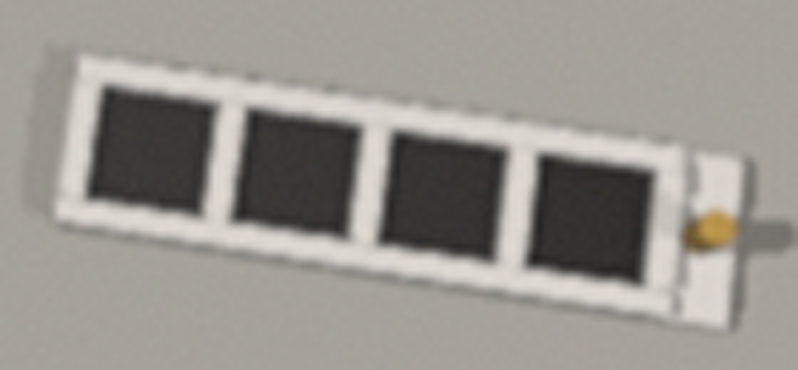

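View pics/c3.png

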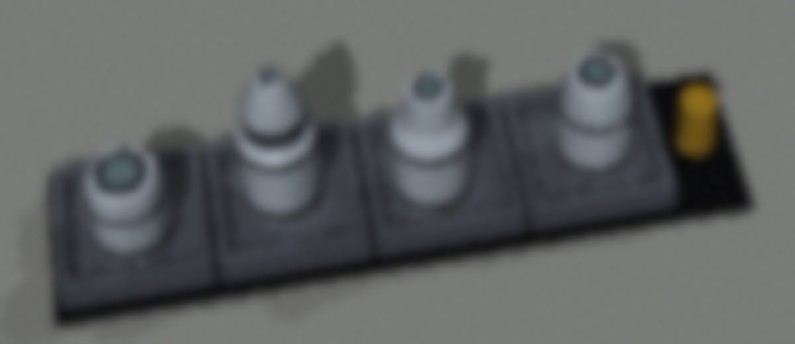

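From the post, the order is b, c, d, a. That reads from the post side: b (270,417), c (198,296), d (155,180), a (106,97) in crop c1. The block's post is on the right in crop c2.

```bash
cat > h.py <<'E'
import numpy as np
from bench import imaging, monitor
def ray(n,uv):
    c=imaging.camera_params(n);f=200/np.tan(np.radians(c["fov_y"]/2))
    d=c["T"][:3,:3]@np.array([(uv[0]-c["cx"])/f,(uv[1]-c["cy"])/f,1]); return c["T"][:3,3],d
def at(n,uv,z):
    o,d=ray(n,uv); return (o+d*(z-o[2])/d[2])[:2]
def crop(uv,s,x0,y0): return ((uv[0]+.5)/s-.5+x0,(uv[1]+.5)/s-.5+y0)
def go(x,y,z,yaw):
    "shift in tool axes from the measured pose, yaw = world angle of tool y (mod 180)"
    s=monitor.sense();R=s["tcp_rot"];d=R.T@(np.array([x,y,z])-s["eef_pos"])
    cur=np.degrees(np.arctan2(R[1,1],R[0,1])); az=(yaw-cur+90)%180-90
    print("shift",d.round(1),"az",round(-az,1),"q6",s["qpos"][5].round(1),"t",s["time_s"],s["eef_pos"].round(1),"gap",s["finger_gap"].round(1),"grip",s["grasp_force"],"F",s["ft_force"].round(1))
E
python3 - <<'E'
from h import *
T=lambda u,v,z: at("top",crop((u,v),4.7,205,145),z)
S=lambda u,v,z: at("side",crop((u,v),5.3,230,230),z)
B=lambda u,v,z: at("top",crop((u,v),5.7,325,170),z)
for k,t,s,z in (("b",(270,417),(597,70),54),("c",(198,296),(428,87),65),("d",(155,180),(268,75),76),("a",(106,97),(121,172),44)):
    print(k,T(*t,z).round(1),S(*s,z).round(1))
print("tray post",T(320,501,30).round(1),S(700,97,30).round(1))
for c in ((48,95),(163,38),(404,498),(280,562)): print("tray corner",T(*c,4).round(1))
print("block post",B(718,229,35).round(1))
for c in ((80,55),(748,157),(733,328),(55,222)): print("bl corner z16",B(*c,16).round(1))
for c in ((103,88),(655,170),(640,283),(88,198)): print("wells z12",B(*c,12).round(1))
d=np.load("top0.npy")
c=imaging.camera_params("top")
for u,v in ((80,140),(370,170),(705,280),(150,150),(590,215)):
    p=crop((u,v),5.7,325,170);i,j=round(p[1]),round(p[0]);o,r=ray("top",(j,i)); print("depth pt",(o+r*d[i,j]).round(1))
E
```

```text
b [439.  107.6] [439.7 104.8]
c [490.1 140.2] [491. 139.]
d [539.2 159.9] [541.6 159.4]
a [585.1 192.8] [586.  192.2]
tray post [404.5  87.2] [405.1  86.3]
tray corner [596.4 231.7]
tray corner [626.  177.9]
tray corner [408.2  52.3]
tray corner [377.8 107.9]
block post [ 499.9 -284.5]
bl corner z16 [565.7 -48.5]
bl corner z16 [ 531.1 -302.6]
bl corner z16 [ 465.7 -294.4]
bl corner z16 [500.2 -40.1]
wells z12 [553.7 -57.7]
wells z12 [ 526.  -268.4]
wells z12 [ 482.4 -261.4]
wells z12 [510.5 -52.6]
depth pt [357.2 -32.2 879.1]
depth pt [ 524.6 -161.2   12.4]
depth pt [ 483.7 -285.5   10.9]
depth pt [529.9 -76.4   9.8]
depth pt [ 509.4 -244.1    8.2]
```

```bash
python3 -c "
from h import *
go(439.3,106.2,130,119.7)"
```

```text
Traceback (most recent call last):
  File "h.py", line 13, in go
    print("shift",d.round(1),"az",round(-az,1),"q6",s["qpos"][5].round(1),"t",s["time_s"],s["eef_pos"].round(1),"gap",s["finger_gap"].round(1),"grip",s["grasp_force"],"F",s["ft_force"].round(1))
                                                                                                                      ^^^^^^^^^^^^^^^^^^^^^
AttributeError: 'float' object has no attribute 'round'
```

```bash
sed -i 's/s\["finger_gap"\].round(1)/round(s["finger_gap"],1)/' h.py; python3 -c "
from h import *
go(439.3,106.2,130,119.7)"
```

```text
shift [-359.2 -225.   114.9] az -53.5 q6 90.0 t 0.1 [201.3 457.1 244.5] gap 85.6 grip 0.0 F [ 0.1  0.7 -0.1]
```

```bash
python3 -m pendant '[{"x":-30,"y":-19,"z":5,"az":-5},{"x":-75,"y":-47,"z":15,"az":-12},{"x":-120,"y":-75,"z":25,"az":-19},{"x":-165,"y":-103,"z":40,"az":-26},{"x":-210,"y":-132,"z":50,"az":-33},{"x":-255,"y":-160,"z":60,"az":-40},{"x":-300,"y":-188,"z":75,"az":-47},{"x":-340,"y":-213,"z":95,"az":-52},{"x":-359,"y":-225,"z":115,"az":-53.5},{"x":-359,"y":-225,"z":115,"az":-53.5},{"x":-359,"y":-225,"z":115,"az":-53.5}]' 25; python3 -c "
from h import *
go(439.3,106.2,33,119.7)"
```

```text
shift [-359.2 -224.8  211.9] az -53.5 q6 90.0 t 0.1 [201.3 457.1 244.5] gap 85.6 grip 0.0 F [ 0.1  0.7 -0.1]validation failed for argument at $[0]...
```

```bash
python3 -m pendant '[{"x":-30,"y":-19,"z":5,"ax":0,"ay":0,"az":-5,"gripper":1},{"x":-75,"y":-47,"z":15,"ax":0,"ay":0,"az":-12,"gripper":1},{"x":-120,"y":-75,"z":25,"ax":0,"ay":0,"az":-19,"gripper":1},{"x":-165,"y":-103,"z":40,"ax":0,"ay":0,"az":-26,"gripper":1},{"x":-210,"y":-132,"z":50,"ax":0,"ay":0,"az":-33,"gripper":1},{"x":-255,"y":-160,"z":60,"ax":0,"ay":0,"az":-40,"gripper":1},{"x":-300,"y":-188,"z":75,"ax":0,"ay":0,"az":-47,"gripper":1},{"x":-340,"y":-213,"z":95,"ax":0,"ay":0,"az":-52,"gripper":1},{"x":-359,"y":-225,"z":115,"ax":0,"ay":0,"az":-53.5,"gripper":1},{"x":-359,"y":-225,"z":115,"ax":0,"ay":0,"az":-53.5,"gripper":1},{"x":-359,"y":-225,"z":115,"ax":0,"ay":0,"az":-53.5,"gripper":1}]' 25; python3 -c "
from h import *
go(439.3,106.2,33,119.7)"
```

```text
time_s: 1.48
eef_pos: [439.0, 107.4, 130.5]
tcp_rot: [[-0.868, -0.496, -0.001], [-0.496, 0.868, 0.0], [0.0, 0.001, -1.0]]
ft_force: [0.9, 0.5, 1.1]
finger_gap: 85.1
grasp_force: 0.0
shift [ 0.3 -1.2 97.5] az 0.0 q6 -16.0 t 1.475 [439.  107.4 130.5] gap 85.1 grip 0.0 F [0.9 0.5 1.1]
```

```bash
python3 -m pendant '[{"x":0,"y":-1,"z":30,"ax":0,"ay":0,"az":0,"gripper":1},{"x":0,"y":-1,"z":65,"ax":0,"ay":0,"az":0,"gripper":0.6},{"x":0,"y":-1,"z":90,"ax":0,"ay":0,"az":0,"gripper":0.3},{"x":0,"y":-1,"z":97,"ax":0,"ay":0,"az":0,"gripper":0.1},{"x":0,"y":-1,"z":97,"ax":0,"ay":0,"az":0,"gripper":0},{"x":0,"y":-1,"z":97,"ax":0,"ay":0,"az":0,"gripper":-0.2},{"x":0,"y":-1,"z":97,"ax":0,"ay":0,"az":0,"gripper":-0.4},{"x":0,"y":-1,"z":97,"ax":0,"ay":0,"az":0,"gripper":-0.6},{"x":0,"y":-1,"z":97,"ax":0,"ay":0,"az":0,"gripper":-0.8},{"x":0,"y":-1,"z":97,"ax":0,"ay":0,"az":0,"gripper":-0.8},{"x":0,"y":-1,"z":97,"ax":0,"ay":0,"az":0,"gripper":-0.8}]' 25; python3 -c "
from h import *
go(506.4,-242.8,150,172.4)"
```

```text
time_s: 2.85
eef_pos: [441.0, 106.6, 34.6]
tcp_rot: [[-0.868, -0.496, 0.003], [-0.496, 0.868, 0.001], [-0.003, -0.0, -1.0]]
ft_force: [-1.2, 0.4, 7.1]
finger_gap: 26.9
grasp_force: 24.6
shift [ 116.1 -335.9 -115.7] az -52.7 q6 -16.2 t 2.85 [441.  106.6  34.6] gap 26.9 grip 24.634390238206834 F [-1.2  0.4  7.1]
```

```bash
python3 -m pendant '[{"x":0,"y":0,"z":-10,"ax":0,"ay":0,"az":0,"gripper":-0.8},{"x":0,"y":0,"z":-40,"ax":0,"ay":0,"az":0,"gripper":-0.8},{"x":0,"y":0,"z":-80,"ax":0,"ay":0,"az":0,"gripper":-0.8},{"x":6,"y":-15,"z":-110,"ax":0,"ay":0,"az":-3,"gripper":-0.8},{"x":18,"y":-50,"z":-115,"ax":0,"ay":0,"az":-9,"gripper":-0.8},{"x":35,"y":-100,"z":-115,"ax":0,"ay":0,"az":-17,"gripper":-0.8},{"x":52,"y":-150,"z":-115,"ax":0,"ay":0,"az":-25,"gripper":-0.8},{"x":70,"y":-200,"z":-115,"ax":0,"ay":0,"az":-33,"gripper":-0.8},{"x":87,"y":-250,"z":-115,"ax":0,"ay":0,"az":-41,"gripper":-0.8},{"x":104,"y":-300,"z":-115,"ax":0,"ay":0,"az":-48,"gripper":-0.8},{"x":114,"y":-328,"z":-115,"ax":0,"ay":0,"az":-52,"gripper":-0.8},{"x":116,"y":-336,"z":-115,"ax":0,"ay":0,"az":-52.7,"gripper":-0.8}]'; python3 -c "
from h import *
import cv2
for n in ('top','side'):
    p,_=imaging.read_camera(n); cv2.imwrite('pics/%s1.png'%n,p[:,:,::-1])
go(506.4,-242.8,36.5,172.4)"
```

```text
time_s: 4.35
eef_pos: [505.5, -245.1, 148.3]
tcp_rot: [[-0.135, -0.991, -0.0], [-0.991, 0.135, -0.0], [0.0, 0.0, -1.0]]
ft_force: [0.1, 0.6, -1.2]
finger_gap: 26.8
grasp_force: 24.8
shift [ -0.8  -0.8 111.8] az -0.1 q6 -108.1 t 4.45 [ 505.5 -243.5  148.3] gap 26.3 grip 24.848649197956547 F [ 0.3  0.7 -0.2]
```

View pics/side1.png

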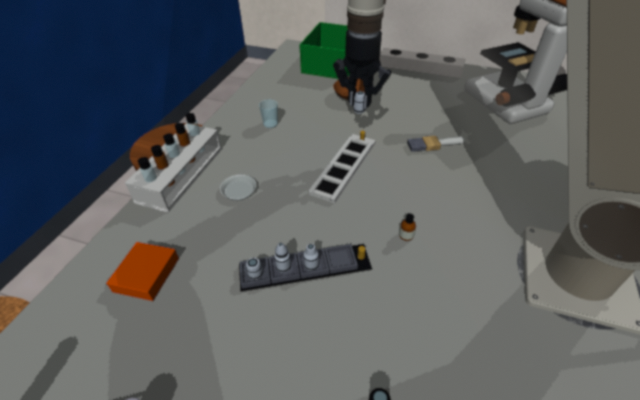

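Side view: b hangs upright in the gripper at (358,100), above the post end of the block. Its cup is empty, and the other three objectives are still standing.

```bash
python3 -m pendant '[{"x":-1,"y":-1,"z":20,"ax":0,"ay":0,"az":0,"gripper":-0.8},{"x":-1,"y":-1,"z":55,"ax":0,"ay":0,"az":0,"gripper":-0.8},{"x":-1,"y":-1,"z":85,"ax":0,"ay":0,"az":0,"gripper":-0.8},{"x":-1,"y":-1,"z":102,"ax":0,"ay":0,"az":0,"gripper":-0.8},{"x":-1,"y":-1,"z":108,"ax":0,"ay":0,"az":0,"gripper":-0.8},{"x":-1,"y":-1,"z":110,"ax":0,"ay":0,"az":0,"gripper":-0.8},{"x":-1,"y":-1,"z":111,"ax":0,"ay":0,"az":0,"gripper":-0.8},{"x":-1,"y":-1,"z":111,"ax":0,"ay":0,"az":0,"gripper":-0.8}]'; python3 -c "
from h import *
go(506.4,-242.8,35.6,172.4)"
```

```text
time_s: 5.45
eef_pos: [507.4, -242.5, 38.1]
tcp_rot: [[-0.132, -0.991, 0.001], [-0.991, 0.132, -0.001], [0.0, -0.001, -1.0]]
ft_force: [-0.1, 0.1, -1.0]
finger_gap: 26.7
grasp_force: 24.8
shift [0.5 1.  2.5] az 0.0 q6 -108.0 t 5.45 [ 507.4 -242.5   38.1] gap 26.7 grip 24.84592645894736 F [-0.1  0.1 -1. ]
```

```bash
python3 -m pendant '[{"x":0,"y":0,"z":0.7,"ax":0,"ay":0,"az":0,"gripper":-0.8},{"x":0,"y":0,"z":1.4,"ax":0,"ay":0,"az":0,"gripper":-0.8},{"x":0,"y":0,"z":2,"ax":0,"ay":0,"az":0,"gripper":-0.8},{"x":0,"y":0,"z":2,"ax":0,"ay":0,"az":0,"gripper":-0.8},{"x":0,"y":0,"z":2,"ax":0,"ay":0,"az":0,"gripper":-0.8}]'
```

```text
time_s: 6.08
eef_pos: [507.0, -242.4, 35.7]
tcp_rot: [[-0.132, -0.991, 0.0], [-0.991, 0.132, -0.0], [0.0, -0.0, -1.0]]
ft_force: [-0.9, 0.5, 4.2]
finger_gap: 26.6
grasp_force: 25.2
```

```bash
python3 -m pendant '[{"x":0,"y":0,"z":0,"ax":0,"ay":0,"az":0,"gripper":-0.3},{"x":0,"y":0,"z":0,"ax":0,"ay":0,"az":0,"gripper":-0.2},{"x":0,"y":0,"z":0,"ax":0,"ay":0,"az":0,"gripper":0},{"x":0,"y":0,"z":0,"ax":0,"ay":0,"az":0,"gripper":0.3},{"x":0,"y":0,"z":0,"ax":0,"ay":0,"az":0,"gripper":0.6},{"x":0,"y":0,"z":0,"ax":0,"ay":0,"az":0,"gripper":0.6},{"x":0,"y":0,"z":-15,"ax":0,"ay":0,"az":0,"gripper":0.6},{"x":0,"y":0,"z":-50,"ax":0,"ay":0,"az":0,"gripper":1},{"x":0,"y":0,"z":-95,"ax":0,"ay":0,"az":0,"gripper":1},{"x":0,"y":0,"z":-115,"ax":0,"ay":0,"az":0,"gripper":1},{"x":0,"y":0,"z":-115,"ax":0,"ay":0,"az":0,"gripper":1}]'; python3 -c "
from h import *
go(490.5,139.6,150,119.7)"
```

```text
time_s: 7.45
eef_pos: [508.5, -243.1, 153.4]
tcp_rot: [[-0.132, -0.991, 0.005], [-0.991, 0.132, -0.003], [0.002, -0.006, -1.0]]
ft_force: [0.8, -0.2, -0.9]
finger_gap: 85.4
grasp_force: 0.0
shift [-377.    68.3    2.3] az 52.7 q6 -108.0 t 7.45 [ 508.5 -243.1  153.4] gap 85.4 grip 0.0 F [ 0.8 -0.2 -0.9]
```

```bash
python3 -m pendant '[{"x":-20,"y":4,"z":1,"ax":0,"ay":0,"az":3,"gripper":1},{"x":-60,"y":11,"z":2,"ax":0,"ay":0,"az":9,"gripper":1},{"x":-110,"y":20,"z":2,"ax":0,"ay":0,"az":16,"gripper":1},{"x":-160,"y":29,"z":2,"ax":0,"ay":0,"az":23,"gripper":1},{"x":-210,"y":38,"z":2,"ax":0,"ay":0,"az":30,"gripper":1},{"x":-260,"y":47,"z":2,"ax":0,"ay":0,"az":37,"gripper":1},{"x":-310,"y":56,"z":2,"ax":0,"ay":0,"az":44,"gripper":1},{"x":-350,"y":64,"z":2,"ax":0,"ay":0,"az":50,"gripper":1},{"x":-372,"y":68,"z":2,"ax":0,"ay":0,"az":52.7,"gripper":1},{"x":-377,"y":68,"z":2,"ax":0,"ay":0,"az":52.7,"gripper":1},{"x":-377,"y":68,"z":2,"ax":0,"ay":0,"az":52.7,"gripper":1}]'; python3 -c "
from h import *
import cv2
p,_=imaging.read_camera('top'); cv2.imwrite('pics/top2.png',cv2.resize(p[160:240,320:480,::-1],None,fx=5,fy=5,interpolation=cv2.INTER_CUBIC))
go(490.5,139.6,35,119.7)"
```

```text
time_s: 8.82
eef_pos: [488.8, 139.9, 147.7]
tcp_rot: [[-0.868, -0.497, -0.001], [-0.497, 0.868, -0.001], [0.001, -0.0, -1.0]]
ft_force: [-0.1, -0.7, -0.3]
finger_gap: 85.3
grasp_force: 0.0
shift [ -1.6  -0.7 112.8] az 0.0 q6 -13.8 t 8.875 [488.9 139.5 147.8] gap 85.5 grip 0.0 F [-0.2 -0.4  0.3]
```

View pics/top2.png

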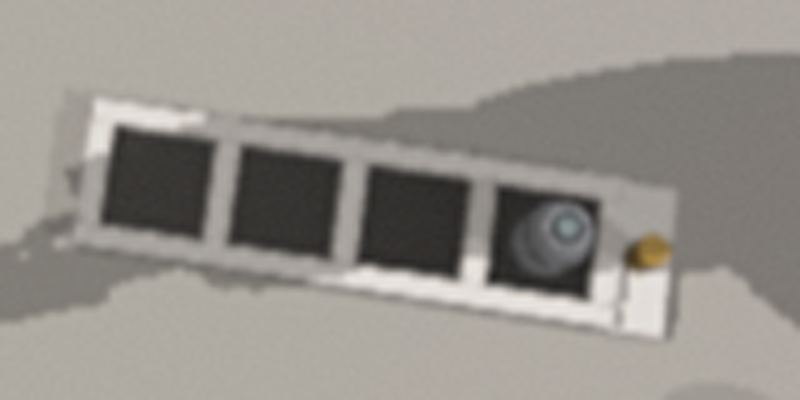

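b stands upright in the well next to the post. Its base is at about (540,245), close to the well centre at (545,242). Next is c.

```bash
python3 -m pendant '[{"x":-1.5,"y":-0.7,"z":30,"ax":0,"ay":0,"az":0,"gripper":1},{"x":-1.5,"y":-0.7,"z":75,"ax":0,"ay":0,"az":0,"gripper":0.6},{"x":-1.5,"y":-0.7,"z":103,"ax":0,"ay":0,"az":0,"gripper":0.3},{"x":-1.5,"y":-0.7,"z":112,"ax":0,"ay":0,"az":0,"gripper":0.1},{"x":-1.5,"y":-0.7,"z":112.5,"ax":0,"ay":0,"az":0,"gripper":0},{"x":-1.5,"y":-0.7,"z":112.5,"ax":0,"ay":0,"az":0,"gripper":-0.2},{"x":-1.5,"y":-0.7,"z":112.5,"ax":0,"ay":0,"az":0,"gripper":-0.4},{"x":-1.5,"y":-0.7,"z":112.5,"ax":0,"ay":0,"az":0,"gripper":-0.6},{"x":-1.5,"y":-0.7,"z":112.5,"ax":0,"ay":0,"az":0,"gripper":-0.8},{"x":-1.5,"y":-0.7,"z":112.5,"ax":0,"ay":0,"az":0,"gripper":-0.8},{"x":-1.5,"y":-0.7,"z":112.5,"ax":0,"ay":0,"az":0,"gripper":-0.8}]' 25; python3 -c "
from h import *
go(513.8,-187.3,150,172.4)"
```

```text
time_s: 10.25
eef_pos: [492.0, 140.8, 37.3]
tcp_rot: [[-0.868, -0.496, 0.003], [-0.496, 0.868, 0.0], [-0.003, -0.001, -1.0]]
ft_force: [-0.4, -0.2, 6.1]
finger_gap: 26.7
grasp_force: 24.9
shift [ 143.5 -295.8 -112.8] az -52.7 q6 -13.8 t 10.25 [492.  140.8  37.3] gap 26.7 grip 24.931833492591977 F [-0.4 -0.2  6.1]
```

```bash
python3 -m pendant '[{"x":0,"y":0,"z":-10,"ax":0,"ay":0,"az":0,"gripper":-0.8},{"x":0,"y":0,"z":-40,"ax":0,"ay":0,"az":0,"gripper":-0.8},{"x":0,"y":0,"z":-80,"ax":0,"ay":0,"az":0,"gripper":-0.8},{"x":7,"y":-15,"z":-110,"ax":0,"ay":0,"az":-3,"gripper":-0.8},{"x":22,"y":-45,"z":-113,"ax":0,"ay":0,"az":-8,"gripper":-0.8},{"x":43,"y":-88,"z":-113,"ax":0,"ay":0,"az":-16,"gripper":-0.8},{"x":64,"y":-132,"z":-113,"ax":0,"ay":0,"az":-24,"gripper":-0.8},{"x":86,"y":-177,"z":-113,"ax":0,"ay":0,"az":-32,"gripper":-0.8},{"x":107,"y":-221,"z":-113,"ax":0,"ay":0,"az":-40,"gripper":-0.8},{"x":128,"y":-265,"z":-113,"ax":0,"ay":0,"az":-48,"gripper":-0.8},{"x":140,"y":-289,"z":-113,"ax":0,"ay":0,"az":-52,"gripper":-0.8},{"x":143.5,"y":-296,"z":-113,"ax":0,"ay":0,"az":-52.7,"gripper":-0.8}]'; python3 -c "
from h import *
import cv2
for n in ('side',):
    p,_=imaging.read_camera(n); cv2.imwrite('pics/%s3.png'%n,p[:,:,::-1])
go(513.8,-187.3,40,172.4)"
```

```text
time_s: 11.75
eef_pos: [512.7, -189.2, 148.9]
tcp_rot: [[-0.134, -0.991, -0.0], [-0.991, 0.134, 0.0], [-0.0, 0.0, -1.0]]
ft_force: [-0.8, 0.6, -0.4]
finger_gap: 26.7
grasp_force: 24.9
shift [ -1.9  -0.8 108.9] az -0.1 q6 -102.5 t 11.8 [ 512.8 -189.1  148.9] gap 26.4 grip 24.849483389407396 F [ 1.  -0.7 -0.6]
```

```bash
python3 -m pendant '[{"x":-1,"y":-1,"z":20,"ax":0,"ay":0,"az":0,"gripper":-0.8},{"x":-1,"y":-1,"z":55,"ax":0,"ay":0,"az":0,"gripper":-0.8},{"x":-1,"y":-1,"z":85,"ax":0,"ay":0,"az":0,"gripper":-0.8},{"x":-1,"y":-1,"z":101,"ax":0,"ay":0,"az":0,"gripper":-0.8},{"x":-1,"y":-1,"z":107,"ax":0,"ay":0,"az":0,"gripper":-0.8},{"x":-1,"y":-1,"z":108.5,"ax":0,"ay":0,"az":0,"gripper":-0.8},{"x":-1,"y":-1,"z":109.3,"ax":0,"ay":0,"az":0,"gripper":-0.8},{"x":-1,"y":-1,"z":110,"ax":0,"ay":0,"az":0,"gripper":-0.8},{"x":-1,"y":-1,"z":110.5,"ax":0,"ay":0,"az":0,"gripper":-0.8},{"x":-1,"y":-1,"z":110.5,"ax":0,"ay":0,"az":0,"gripper":-0.8},{"x":-1,"y":-1,"z":110.5,"ax":0,"ay":0,"az":0,"gripper":-0.8}]'
```

```text
time_s: 13.18
eef_pos: [514.1, -186.9, 38.4]
tcp_rot: [[-0.132, -0.991, 0.0], [-0.991, 0.132, -0.0], [0.0, -0.0, -1.0]]
ft_force: [0.1, -0.3, 0.1]
finger_gap: 26.5
grasp_force: 24.9
```

```bash
python3 -m pendant '[{"x":0,"y":0,"z":0.4,"ax":0,"ay":0,"az":0,"gripper":-0.8},{"x":0,"y":0,"z":0.7,"ax":0,"ay":0,"az":0,"gripper":-0.8},{"x":0,"y":0,"z":0.7,"ax":0,"ay":0,"az":0,"gripper":-0.8}]'
```

```text
time_s: 13.55
eef_pos: [514.2, -187.0, 38.3]
tcp_rot: [[-0.132, -0.991, 0.0], [-0.991, 0.132, -0.0], [0.0, -0.0, -1.0]]
ft_force: [-2.1, 0.7, 4.8]
finger_gap: 26.8
grasp_force: 25.4
```

Contact. Releasing c and lifting.

```bash
python3 -m pendant '[{"x":0,"y":0,"z":0,"ax":0,"ay":0,"az":0,"gripper":-0.3},{"x":0,"y":0,"z":0,"ax":0,"ay":0,"az":0,"gripper":-0.2},{"x":0,"y":0,"z":0,"ax":0,"ay":0,"az":0,"gripper":0},{"x":0,"y":0,"z":0,"ax":0,"ay":0,"az":0,"gripper":0.3},{"x":0,"y":0,"z":0,"ax":0,"ay":0,"az":0,"gripper":0.6},{"x":0,"y":0,"z":0,"ax":0,"ay":0,"az":0,"gripper":0.6},{"x":0,"y":0,"z":-15,"ax":0,"ay":0,"az":0,"gripper":0.6},{"x":0,"y":0,"z":-50,"ax":0,"ay":0,"az":0,"gripper":1},{"x":0,"y":0,"z":-95,"ax":0,"ay":0,"az":0,"gripper":1},{"x":0,"y":0,"z":-115,"ax":0,"ay":0,"az":0,"gripper":1},{"x":0,"y":0,"z":-115,"ax":0,"ay":0,"az":0,"gripper":1}]'; python3 -c "
from h import *
go(540.4,159.7,150,119.7)"
```

```text
time_s: 14.92
eef_pos: [515.7, -187.4, 155.6]
tcp_rot: [[-0.132, -0.991, 0.006], [-0.991, 0.132, -0.002], [0.001, -0.006, -1.0]]
ft_force: [0.7, 0.2, 0.5]
finger_gap: 85.5
grasp_force: 0.0
shift [-347.4   21.3    5.1] az 52.7 q6 -102.4 t 14.925 [ 515.7 -187.4  155.6] gap 85.5 grip 0.0 F [0.7 0.2 0.5]
```

```bash
python3 -m pendant '[{"x":-20,"y":1,"z":1,"ax":0,"ay":0,"az":3,"gripper":1},{"x":-60,"y":4,"z":2,"ax":0,"ay":0,"az":9,"gripper":1},{"x":-105,"y":6,"z":3,"ax":0,"ay":0,"az":16,"gripper":1},{"x":-150,"y":9,"z":4,"ax":0,"ay":0,"az":23,"gripper":1},{"x":-195,"y":12,"z":4,"ax":0,"ay":0,"az":30,"gripper":1},{"x":-240,"y":15,"z":4,"ax":0,"ay":0,"az":37,"gripper":1},{"x":-285,"y":17,"z":4,"ax":0,"ay":0,"az":44,"gripper":1},{"x":-322,"y":20,"z":4,"ax":0,"ay":0,"az":50,"gripper":1},{"x":-342,"y":21,"z":4,"ax":0,"ay":0,"az":52.7,"gripper":1},{"x":-347.5,"y":21,"z":4,"ax":0,"ay":0,"az":52.7,"gripper":1},{"x":-347.5,"y":21,"z":4,"ax":0,"ay":0,"az":52.7,"gripper":1}]'; python3 -c "
from h import *
import cv2
p,_=imaging.read_camera('top'); cv2.imwrite('pics/top4.png',cv2.resize(p[160:240,320:480,::-1],None,fx=5,fy=5,interpolation=cv2.INTER_CUBIC))
go(540.4,159.7,35,119.7)"
```

```text
time_s: 16.3
eef_pos: [538.5, 160.0, 147.8]
tcp_rot: [[-0.868, -0.497, -0.001], [-0.497, 0.868, -0.001], [0.002, 0.0, -1.0]]
ft_force: [-0.0, -0.5, 0.4]
finger_gap: 85.7
grasp_force: 0.0
shift [ -1.7  -0.8 113. ] az 0.0 q6 -13.2 t 16.35 [538.6 159.6 148. ] gap 85.4 grip 0.0 F [ 0.4 -0.4  0.5]
```

View pics/top4.png

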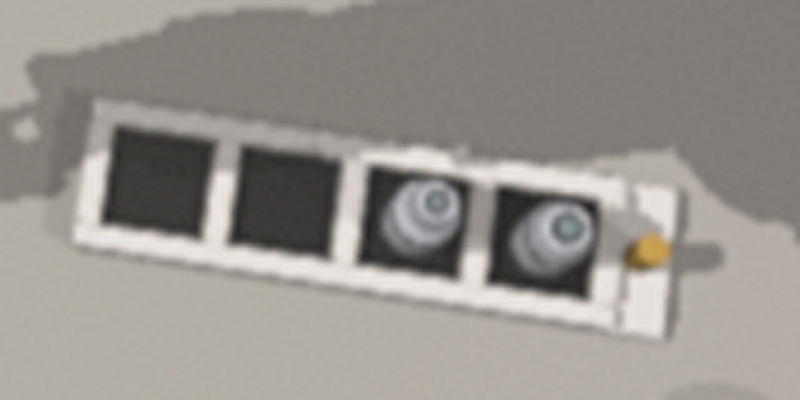

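b and c both stand upright in wells 1 and 2, with bases at about (540,245) and (410,230). Next is d.

```bash
python3 -m pendant '[{"x":-1.5,"y":-0.7,"z":30,"ax":0,"ay":0,"az":0,"gripper":1},{"x":-1.5,"y":-0.7,"z":75,"ax":0,"ay":0,"az":0,"gripper":0.6},{"x":-1.5,"y":-0.7,"z":103,"ax":0,"ay":0,"az":0,"gripper":0.3},{"x":-1.5,"y":-0.7,"z":113,"ax":0,"ay":0,"az":0,"gripper":0.1},{"x":-1.5,"y":-0.7,"z":114,"ax":0,"ay":0,"az":0,"gripper":0},{"x":-1.5,"y":-0.7,"z":114,"ax":0,"ay":0,"az":0,"gripper":-0.2},{"x":-1.5,"y":-0.7,"z":114,"ax":0,"ay":0,"az":0,"gripper":-0.4},{"x":-1.5,"y":-0.7,"z":114,"ax":0,"ay":0,"az":0,"gripper":-0.6},{"x":-1.5,"y":-0.7,"z":114,"ax":0,"ay":0,"az":0,"gripper":-0.8},{"x":-1.5,"y":-0.7,"z":114,"ax":0,"ay":0,"az":0,"gripper":-0.8},{"x":-1.5,"y":-0.7,"z":114,"ax":0,"ay":0,"az":0,"gripper":-0.8}]' 25; python3 -c "
from h import *
go(521.2,-131.7,150,172.4)"
```

```text
time_s: 17.73
eef_pos: [541.8, 161.0, 36.1]
tcp_rot: [[-0.868, -0.496, 0.003], [-0.496, 0.868, 0.001], [-0.003, -0.001, -1.0]]
ft_force: [0.0, 0.3, 6.6]
finger_gap: 26.8
grasp_force: 25.0
shift [ 162.8 -244.  -114.2] az -52.7 q6 -13.2 t 17.725 [541.8 161.   36.1] gap 26.8 grip 24.982599124778062 F [0.  0.3 6.6]
```

```bash
python3 -m pendant '[{"x":0,"y":0,"z":-10,"ax":0,"ay":0,"az":0,"gripper":-0.8},{"x":0,"y":0,"z":-40,"ax":0,"ay":0,"az":0,"gripper":-0.8},{"x":0,"y":0,"z":-80,"ax":0,"ay":0,"az":0,"gripper":-0.8},{"x":8,"y":-12,"z":-110,"ax":0,"ay":0,"az":-3,"gripper":-0.8},{"x":25,"y":-37,"z":-114,"ax":0,"ay":0,"az":-8,"gripper":-0.8},{"x":49,"y":-73,"z":-114,"ax":0,"ay":0,"az":-16,"gripper":-0.8},{"x":73,"y":-110,"z":-114,"ax":0,"ay":0,"az":-24,"gripper":-0.8},{"x":98,"y":-147,"z":-114,"ax":0,"ay":0,"az":-32,"gripper":-0.8},{"x":122,"y":-183,"z":-114,"ax":0,"ay":0,"az":-40,"gripper":-0.8},{"x":145,"y":-218,"z":-114,"ax":0,"ay":0,"az":-48,"gripper":-0.8},{"x":159,"y":-238,"z":-114,"ax":0,"ay":0,"az":-52,"gripper":-0.8},{"x":163,"y":-244,"z":-114,"ax":0,"ay":0,"az":-52.7,"gripper":-0.8}]'; python3 -c "
from h import *
import time
imaging.read_camera('side')
go(521.2,-131.7,37.1,172.4)"
```

```text
time_s: 19.23
eef_pos: [519.6, -133.5, 148.6]
tcp_rot: [[-0.134, -0.991, -0.001], [-0.991, 0.134, 0.0], [-0.0, 0.001, -1.0]]
ft_force: [0.2, -0.3, -1.1]
finger_gap: 26.8
grasp_force: 25.0
shift [ -2.   -1.2 111.5] az -0.1 q6 -96.7 t 19.275 [ 519.8 -133.5  148.6] gap 26.8 grip 24.96822173707187 F [-0.6 -0.7 -2. ]
```

```bash
python3 -m pendant '[{"x":-1,"y":-1,"z":20,"ax":0,"ay":0,"az":0,"gripper":-0.8},{"x":-1,"y":-1,"z":55,"ax":0,"ay":0,"az":0,"gripper":-0.8},{"x":-1,"y":-1,"z":85,"ax":0,"ay":0,"az":0,"gripper":-0.8},{"x":-1,"y":-1,"z":102,"ax":0,"ay":0,"az":0,"gripper":-0.8},{"x":-1,"y":-1,"z":108,"ax":0,"ay":0,"az":0,"gripper":-0.8},{"x":-1,"y":-1,"z":109.5,"ax":0,"ay":0,"az":0,"gripper":-0.8},{"x":-1,"y":-1,"z":110.3,"ax":0,"ay":0,"az":0,"gripper":-0.8},{"x":-1,"y":-1,"z":111,"ax":0,"ay":0,"az":0,"gripper":-0.8},{"x":-1,"y":-1,"z":111.5,"ax":0,"ay":0,"az":0,"gripper":-0.8},{"x":-1,"y":-1,"z":111.8,"ax":0,"ay":0,"az":0,"gripper":-0.8},{"x":-1,"y":-1,"z":111.8,"ax":0,"ay":0,"az":0,"gripper":-0.8}]'
```

```text
time_s: 20.65
eef_pos: [521.5, -131.5, 37.2]
tcp_rot: [[-0.132, -0.991, 0.001], [-0.991, 0.132, -0.0], [0.0, -0.001, -1.0]]
ft_force: [0.1, -0.2, 0.8]
finger_gap: 26.9
grasp_force: 25.2
```

```bash
python3 -m pendant '[{"x":0,"y":0,"z":0.4,"ax":0,"ay":0,"az":0,"gripper":-0.8},{"x":0,"y":0,"z":0.6,"ax":0,"ay":0,"az":0,"gripper":-0.8},{"x":0,"y":0,"z":0.6,"ax":0,"ay":0,"az":0,"gripper":-0.8}]'
```

```text
time_s: 21.02
eef_pos: [521.5, -131.5, 37.2]
tcp_rot: [[-0.132, -0.991, 0.001], [-0.991, 0.132, -0.0], [0.0, -0.001, -1.0]]
ft_force: [-3.1, 0.6, 6.3]
finger_gap: 27.1
grasp_force: 25.7
```

```bash
python3 -m pendant '[{"x":0,"y":0,"z":0,"ax":0,"ay":0,"az":0,"gripper":-0.3},{"x":0,"y":0,"z":0,"ax":0,"ay":0,"az":0,"gripper":-0.2},{"x":0,"y":0,"z":0,"ax":0,"ay":0,"az":0,"gripper":0},{"x":0,"y":0,"z":0,"ax":0,"ay":0,"az":0,"gripper":0.3},{"x":0,"y":0,"z":0,"ax":0,"ay":0,"az":0,"gripper":0.6},{"x":0,"y":0,"z":0,"ax":0,"ay":0,"az":0,"gripper":0.6},{"x":0,"y":0,"z":-15,"ax":0,"ay":0,"az":0,"gripper":0.6},{"x":0,"y":0,"z":-50,"ax":0,"ay":0,"az":0,"gripper":1},{"x":0,"y":0,"z":-95,"ax":0,"ay":0,"az":0,"gripper":1},{"x":0,"y":0,"z":-115,"ax":0,"ay":0,"az":0,"gripper":1},{"x":0,"y":0,"z":-115,"ax":0,"ay":0,"az":0,"gripper":1}]'; python3 -c "
from h import *
go(585.5,192.5,150,119.7)"
```

```text
time_s: 22.4
eef_pos: [523.0, -131.7, 154.2]
tcp_rot: [[-0.132, -0.991, 0.006], [-0.991, 0.132, -0.001], [0.001, -0.006, -1.0]]
ft_force: [-0.7, 0.2, -0.9]
finger_gap: 85.2
grasp_force: 0.0
shift [-329.6  -19.2    4.1] az 52.7 q6 -96.6 t 22.4 [ 523.  -131.7  154.2] gap 85.2 grip 0.0 F [-0.7  0.2 -0.9]
```

```bash
python3 -m pendant '[{"x":-20,"y":-1,"z":1,"ax":0,"ay":0,"az":3,"gripper":1},{"x":-60,"y":-4,"z":2,"ax":0,"ay":0,"az":9,"gripper":1},{"x":-103,"y":-6,"z":3,"ax":0,"ay":0,"az":16,"gripper":1},{"x":-146,"y":-8,"z":3,"ax":0,"ay":0,"az":23,"gripper":1},{"x":-189,"y":-11,"z":3,"ax":0,"ay":0,"az":30,"gripper":1},{"x":-232,"y":-14,"z":3,"ax":0,"ay":0,"az":37,"gripper":1},{"x":-275,"y":-16,"z":3,"ax":0,"ay":0,"az":44,"gripper":1},{"x":-309,"y":-18,"z":3,"ax":0,"ay":0,"az":50,"gripper":1},{"x":-326,"y":-19,"z":3,"ax":0,"ay":0,"az":52.7,"gripper":1},{"x":-330.5,"y":-19.5,"z":3,"ax":0,"ay":0,"az":52.7,"gripper":1},{"x":-330.5,"y":-19.5,"z":3,"ax":0,"ay":0,"az":52.7,"gripper":1}]'; python3 -c "
from h import *
import cv2
p,_=imaging.read_camera('top'); cv2.imwrite('pics/top5.png',cv2.resize(p[140:270,200:480,::-1],None,fx=2.8,fy=2.8,interpolation=cv2.INTER_CUBIC))
go(585.5,192.5,34,119.7)"
```

```text
time_s: 23.78
eef_pos: [583.6, 193.3, 147.3]
tcp_rot: [[-0.868, -0.497, -0.002], [-0.497, 0.868, -0.001], [0.002, 0.0, -1.0]]
ft_force: [-0.7, -0.3, 1.3]
finger_gap: 85.1
grasp_force: 0.0
shift [ -1.5  -1.2 113.6] az 0.0 q6 -11.4 t 23.825 [583.7 192.9 147.6] gap 85.4 grip 0.0 F [ 1.  -0.1  0.1]
```

View pics/top5.png

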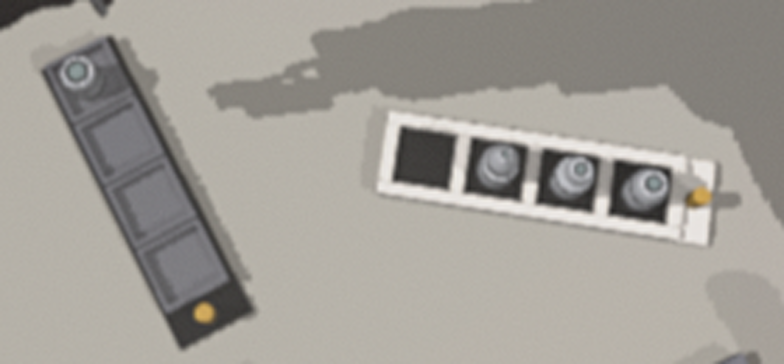

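b, c and d stand upright in wells 1 to 3. Only a is left in the tray, at (77,70) in this crop, and the open fingers are on either side of it.

```bash
python3 -m pendant '[{"x":-1.5,"y":-1,"z":30,"ax":0,"ay":0,"az":0,"gripper":1},{"x":-1.5,"y":-1,"z":75,"ax":0,"ay":0,"az":0,"gripper":0.6},{"x":-1.5,"y":-1,"z":103,"ax":0,"ay":0,"az":0,"gripper":0.3},{"x":-1.5,"y":-1,"z":112.5,"ax":0,"ay":0,"az":0,"gripper":0.1},{"x":-1.5,"y":-1,"z":113.5,"ax":0,"ay":0,"az":0,"gripper":0},{"x":-1.5,"y":-1,"z":113.5,"ax":0,"ay":0,"az":0,"gripper":-0.2},{"x":-1.5,"y":-1,"z":113.5,"ax":0,"ay":0,"az":0,"gripper":-0.4},{"x":-1.5,"y":-1,"z":113.5,"ax":0,"ay":0,"az":0,"gripper":-0.6},{"x":-1.5,"y":-1,"z":113.5,"ax":0,"ay":0,"az":0,"gripper":-0.8},{"x":-1.5,"y":-1,"z":113.5,"ax":0,"ay":0,"az":0,"gripper":-0.8},{"x":-1.5,"y":-1,"z":113.5,"ax":0,"ay":0,"az":0,"gripper":-0.8}]' 25; python3 -c "
from h import *
go(528.6,-76.2,150,172.4)"
```

```text
time_s: 25.2
eef_pos: [587.3, 193.9, 36.5]
tcp_rot: [[-0.868, -0.496, 0.003], [-0.496, 0.868, 0.001], [-0.003, -0.001, -1.0]]
ft_force: [-0.9, 0.2, 5.8]
finger_gap: 26.0
grasp_force: 25.2
shift [ 184.6 -205.6 -113.9] az -52.7 q6 -11.5 t 25.2 [587.3 193.9  36.5] gap 26.0 grip 25.191350277455058 F [-0.9  0.2  5.8]
```

```bash
python3 -m pendant '[{"x":0,"y":0,"z":-10,"ax":0,"ay":0,"az":0,"gripper":-0.8},{"x":0,"y":0,"z":-40,"ax":0,"ay":0,"az":0,"gripper":-0.8},{"x":0,"y":0,"z":-80,"ax":0,"ay":0,"az":0,"gripper":-0.8},{"x":9,"y":-10,"z":-110,"ax":0,"ay":0,"az":-3,"gripper":-0.8},{"x":28,"y":-31,"z":-114,"ax":0,"ay":0,"az":-8,"gripper":-0.8},{"x":55,"y":-62,"z":-114,"ax":0,"ay":0,"az":-16,"gripper":-0.8},{"x":83,"y":-92,"z":-114,"ax":0,"ay":0,"az":-24,"gripper":-0.8},{"x":111,"y":-124,"z":-114,"ax":0,"ay":0,"az":-32,"gripper":-0.8},{"x":138,"y":-154,"z":-114,"ax":0,"ay":0,"az":-40,"gripper":-0.8},{"x":165,"y":-184,"z":-114,"ax":0,"ay":0,"az":-48,"gripper":-0.8},{"x":180,"y":-201,"z":-114,"ax":0,"ay":0,"az":-52,"gripper":-0.8},{"x":184.5,"y":-205.5,"z":-114,"ax":0,"ay":0,"az":-52.7,"gripper":-0.8}]'; python3 -c "
from h import *
imaging.read_camera('side')
go(528.6,-76.2,37.5,172.4)"
```

```text
time_s: 26.7
eef_pos: [527.2, -77.4, 148.9]
tcp_rot: [[-0.134, -0.991, -0.0], [-0.991, 0.134, 0.0], [-0.0, 0.0, -1.0]]
ft_force: [0.8, 0.0, -0.8]
finger_gap: 26.7
grasp_force: 24.7
shift [ -1.3  -1.2 111.4] az -0.1 q6 -90.7 t 26.75 [527.2 -77.3 148.9] gap 26.1 grip 24.7371270385338 F [ 0.6 -0.6 -0.1]
```

```bash
python3 -m pendant '[{"x":-1,"y":-1,"z":20,"ax":0,"ay":0,"az":0,"gripper":-0.8},{"x":-1,"y":-1,"z":55,"ax":0,"ay":0,"az":0,"gripper":-0.8},{"x":-1,"y":-1,"z":85,"ax":0,"ay":0,"az":0,"gripper":-0.8},{"x":-1,"y":-1,"z":102,"ax":0,"ay":0,"az":0,"gripper":-0.8},{"x":-1,"y":-1,"z":108,"ax":0,"ay":0,"az":0,"gripper":-0.8},{"x":-1,"y":-1,"z":109.5,"ax":0,"ay":0,"az":0,"gripper":-0.8},{"x":-1,"y":-1,"z":110.3,"ax":0,"ay":0,"az":0,"gripper":-0.8},{"x":-1,"y":-1,"z":111,"ax":0,"ay":0,"az":0,"gripper":-0.8},{"x":-1,"y":-1,"z":111.5,"ax":0,"ay":0,"az":0,"gripper":-0.8},{"x":-1,"y":-1,"z":112,"ax":0,"ay":0,"az":0,"gripper":-0.8},{"x":-1,"y":-1,"z":112,"ax":0,"ay":0,"az":0,"gripper":-0.8}]'
```

```text
time_s: 28.12
eef_pos: [529.1, -75.6, 37.5]
tcp_rot: [[-0.132, -0.991, 0.001], [-0.991, 0.132, -0.0], [0.0, -0.001, -1.0]]
ft_force: [-1.9, -0.2, 5.9]
finger_gap: 26.4
grasp_force: 25.3
```

Contact. Releasing a, lifting and moving clear.

```bash
python3 -m pendant '[{"x":0,"y":0,"z":0,"ax":0,"ay":0,"az":0,"gripper":-0.3},{"x":0,"y":0,"z":0,"ax":0,"ay":0,"az":0,"gripper":-0.2},{"x":0,"y":0,"z":0,"ax":0,"ay":0,"az":0,"gripper":0},{"x":0,"y":0,"z":0,"ax":0,"ay":0,"az":0,"gripper":0.3},{"x":0,"y":0,"z":0,"ax":0,"ay":0,"az":0,"gripper":0.6},{"x":0,"y":0,"z":0,"ax":0,"ay":0,"az":0,"gripper":0.6},{"x":0,"y":0,"z":-15,"ax":0,"ay":0,"az":0,"gripper":0.6},{"x":0,"y":0,"z":-50,"ax":0,"ay":0,"az":0,"gripper":1},{"x":0,"y":0,"z":-95,"ax":0,"ay":0,"az":0,"gripper":1},{"x":0,"y":0,"z":-115,"ax":0,"ay":0,"az":0,"gripper":1}]'
python3 -m pendant '[{"x":-30,"y":0,"z":-5,"ax":0,"ay":0,"az":3,"gripper":1},{"x":-80,"y":0,"z":-10,"ax":0,"ay":0,"az":9,"gripper":1},{"x":-130,"y":0,"z":-10,"ax":0,"ay":0,"az":16,"gripper":1},{"x":-180,"y":0,"z":-10,"ax":0,"ay":0,"az":23,"gripper":1},{"x":-220,"y":0,"z":-10,"ax":0,"ay":0,"az":28,"gripper":1},{"x":-230,"y":0,"z":-10,"ax":0,"ay":0,"az":30,"gripper":1},{"x":-230,"y":0,"z":-10,"ax":0,"ay":0,"az":30,"gripper":1},{"x":-230,"y":0,"z":-10,"ax":0,"ay":0,"az":30,"gripper":1}]'
python3 -c "
from h import *
import cv2
a=imaging.read_camera('top')[0][160:240,320:480,::-1]; b=imaging.read_camera('side')[0][120:205,290:400,::-1]
cv2.imwrite('pics/fin.png',np.vstack([cv2.resize(a,(560,280),interpolation=cv2.INTER_CUBIC),cv2.resize(b,(560,310),interpolation=cv2.INTER_CUBIC)]))"
```

```text
time_s: 29.38
eef_pos: [530.5, -75.7, 155.9]
tcp_rot: [[-0.132, -0.991, 0.006], [-0.991, 0.132, -0.001], [0.0, -0.006, -1.0]]
ft_force: [-0.0, 0.5, -0.1]
finger_gap: 85.4
grasp_force: 0.0
time_s: 30.38
eef_pos: [559.0, 152.0, 162.3]
tcp_rot: [[-0.61, -0.793, 0.0], [-0.793, 0.61, -0.0], [-0.0, -0.0, -1.0]]
ft_force: [-0.0, -0.2, -0.3]
finger_gap: 85.4
grasp_force: 0.0
```

View pics/fin.png

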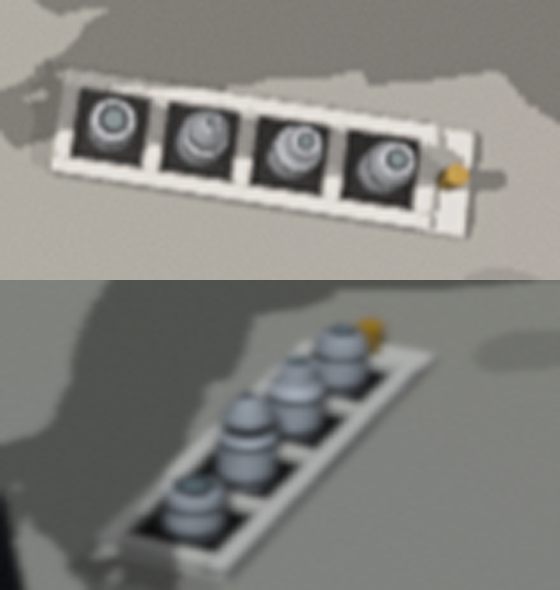

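All four stand upright, one per well. From the post at (455,175) they read b (390,165), c (297,150), d (205,135), a (112,122).

```bash
python3 -c "
from bench import close_job
print(close_job())"
```

```text
the job is handed in; nothing more can be done
None
```

The job is handed in: all four objectives stand upright in the storage block in the same order as in the tray (b, c, d, a from the brass post), at about 30 s on the robot's clock.

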